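Mark and fill the third lane of the bar rack

TASK

Count the gaps of the wooden lane rack on the table from the end beside which the honey jar stands (a printed tin stands beside the other end). With a fingertip, slide the dark marker along the rack's rail until it stands over the third gap; then push the wrapped butter bar that lies in front of the rack lengthwise into that third gap, fully home against the back wall. Only push: do not lift the bar off the table, and leave the jar, the tin and the other goods where they are.

Things in the scene. Friction and masses are not known exactly. Their poses are not given: they have to be found in the camera images.
- lane_rack: Fixed light-wood lane rack. Origin at table height at its middle; x from open front to back, y to the left, z up. Five dividers 8 mm thick, 34 mm high, round noses at x = -20 mm, centred at y = -160, -80, 0, 80, 160 mm: four gaps 72 mm wide, centred at y = -120, -40, 40, 120 mm. Back wall: front face x = 40, rear face x = 50 mm, 34 mm high. No floor: the table is the floor of the gaps.
- rail_mid (a point): Middle of the round steel rail (10 mm thick, 320 mm long, fixed), on its axis, 39 mm above the table. The rail runs along the rack's y on top of the dividers, 35 mm behind their noses (rack x = 15 mm). A part up to 33 mm high passes under it.
- marker (a joint): Position of the dark wood marker along the rail in m, the same as the rack's y of the marker's centre (0 = middle of the rack, growing to the rack's left, range -0.14 to 0.14). It slides stiffly (about 1.2 N) and stays where it is left. It starts near the rack's right end.
- marker_mid (a point): Point on the axis of the marker, 63 mm above the table. The marker is a dark wooden block that rides on the rail: foot 24 mm along the rail and 26 mm across, from 34 to 52 mm above the table, and a narrower stem 18 mm along the rail and 20 mm across that reaches up to 78 mm above the table.
- bar: Loose wrapped butter bar in a clear film pack, 57 mm wide (its x), 101 mm long (its y), 25 mm high, about 40 g; origin at the centre of its underside. It lies flat in front of the rack, its length pointing roughly (within 17 degrees) into the gaps. Fully home, its origin is at about x = -10 mm in the rack's frame and about 40 mm of it stand out in front of the dividers.
- honey_jar: Loose glass honey jar with a white lid, 64 mm across, 97 mm high, standing just beyond one end of the rack (240 mm from its middle); origin at the centre of its underside. Gaps are counted from this end. Leave it standing.
- tin: Loose printed tin with a metal lid, 58 mm across, 72 mm high, standing beyond the rack's other end; origin at the centre of its underside. Leave it standing.
- ring_left: Bystander: ring cake in a film bag, 90 x 94 x 24 mm, on the table at the front left; origin at the centre of its underside.
- ring_right: Bystander: ring cake in a film bag, 90 x 94 x 24 mm, on the table at the front right; origin at the centre of its underside.
- labels: Bystander: small stack of gift labels, 31 x 45 x 10 mm, at the front right; origin at the centre of its underside.
There are look-alikes about, which are no part of the job. Leave any orange look-alike of the bar alone.

How it is judged:
By the outcome, as a careful person would: the job done as asked, in the order asked, and still so for the second after the job is handed in, with the robot touching nothing.
It also fails if it takes over 61 s, if anything falls off the work surface, if the arm or the gripper's body presses on something with over 40 N, if the wrist force passes 120 N, or if a joint passes its speed limit or range.

ROBOT

A 6-joint arm with a two-finger parallel gripper is mounted at the origin on a cart in front of the work surface, level with it; the furniture and walls round the work are solid. World frame = base frame: x ahead of the robot, y to its left, z up, the work surface at z = 0. Lengths are in m, angles in rad, forces in N, time in s.
With the tool pointing down it reaches from about 0.25 to 0.725 m from the base axis. Payload 4 kg.
Tool frame: the origin (TCP) lies between the finger pads; the fingertips stand 17 mm ahead of it and the grasp point (between the pads) lies 2 mm behind it; z points along the fingers, y is the direction in which the jaws open and shut (so a half turn about z gives the same grasp; the last joint's range is limited). The gripper opens to 85 mm and grips with 20 to 120 N. Pads are 22 mm wide; open, the fingers measure 114 mm over their backs; the gripper's body (76 mm by 85 mm) begins 54 mm behind the grasp point. The pads swing forward as they close: fully open they stand 13 mm farther back than shut.
Start: joints at [1.17, 0.241, 0.005, 1.335, 0, 1.571], TCP at [0.195, 0.46, 0.248] pointing down, gripper open.
Joint ranges: [-2.72, 2.72], [-1.05, 1.87], [-1.09, 1.28], [-1.99, 2.15], [-1.42, 1.44], [-3.14, 3.14]. Speed limits (rad/s): [2.79, 2.79, 3.14, 3.14, 3.14, 3.14].

INTERFACE

Orientations are given as a unit quaternion [x, y, z, w].
In Python, from workcell import readout, viewer, order gives the robot as it stands. The module is installed in compiled form; this text tells all that it offers.
- The arm moves only by the shell command python3 -m crank 'ROWS'. ROWS is text: rows parted by semicolons, each of 7 numbers parted by spaces: the shift along the tool's x, y, z in m, then the turn, a rotation vector about the tool's x, y, z in rad, then the gripper's target within -1 to 1 (shut at 1, half-way at 0, fully open at -1). A call has 1 to 20 rows; each row shifts and turns the pose as measured when the row begins, along the tool's axes as they then stand; what a row does not reach is not made up. A row lasts 1/12 s, in which the tool goes at most 41.7 mm and 7.16 degrees, less where a joint would pass 70% of its speed; a pose out of reach is approached as far as the arm can. A call with a gripper value outside its range is refused whole. The fingers move at their own pace and stop on an object; the grip force is fixed at half the most. Time passes only in rows, so rows that do not move let the fingers close. It gives the time, the measured TCP pose, the force and the opening at its end, in the units of the state.
- readout.get_obs(): the state, without advancing time (a new reading comes with each control period).
- viewer.camera(name): name is "scene" or "top" or "wrist"; returns the picture (420x560x3 uint8, red, green, blue); there is no depth.
- viewer.calibration(name): a dict with "fx", "fy", "cx", "cy" (pixels), "eye" and "rotation" of the camera in the world. Camera axes: x right, y down, z forward; pixel columns grow to the right and rows downward; lengths in m; the calibration is good to about 2 mm. A picture is of the moment at which its call begins: read the wrist's pose just before it. calibration takes no time and is no camera call; for the wrist camera it gives the pose at the moment of the call.
- order.job_done(): hands the job in, once; it reports no verdict.
The state is a dict: "clock": time; "joint_pos": joint angles; "joint_vel": joint speeds; "tau": joint torques, N m; "eef_pos": TCP position; "tool_rot": TCP orientation; "ft_force": force on the tool from outside, world axes, zero at the start; "ft_torque": the same for the moment, N m; "grip_width": finger opening in m.
Only numpy, scipy, OpenCV 4.12 (cv2) and the standard library are available. Lean on these libraries where they do the work, as an engineer would, in place of code of your own. Each camera call takes 0.05 s, during which the arm holds its last target. There are 200 camera calls.

## Working session

There is one attempt and no reset: what is moved stays moved. The work goes in short steps, Python scripts to look and compute and a shell command to move; the robot and the scene stay as the last step left them, time stands still between calls to the robot, and variables do not carry over. Pictures are saved under pics/ and viewed, about 8 in all and at most 12, crops included, and the job is handed in when it is done.

```bash
mkdir -p pics; cat > h.py <<'E'
import numpy as np,cv2
from workcell import readout,viewer,order
def px(cam,u,v,z,c=None):
    c=c or viewer.calibration(cam); R=np.array(c["rotation"]).reshape(3,3)
    d=R@np.array([(u-c["cx"])/c["fx"],(v-c["cy"])/c["fy"],1]); e=np.array(c["eye"])
    return (e+d*(z-e[2])/d[2])
def save(cam,name,crop=None,s=1.4):
    im=viewer.camera(cam)
    if crop: a,b,c,d=crop; im=im[b:d,a:c]
    cv2.imwrite("pics/"+name,cv2.resize(im[:,:,::-1],None,fx=s,fy=s,interpolation=cv2.INTER_CUBIC))
E
python3 - <<'E'
from h import *
save("top","top1.png");save("scene","scene1.png")
print(viewer.calibration("top"),readout.get_obs())
E
```

```text
{'fx': 454.6659215485842, 'fy': 454.6659215485842, 'cx': 281.54066028687265, 'cy': 206.18790018354957, 'eye': array([ 0.35836185, -0.13380209,  1.46180424]), 'rotation': array([ 0.71464712, -0.69712873,  0.03937095, -0.04172469])} {'clock': 0.1, 'joint_pos': array([1.17000987e+00, 2.41362656e-01, 3.84420591e-03, 1.33522401e+00,
       8.66828510e-06, 1.57081574e+00]), 'joint_vel': array([-0.00020069, -0.00264265,  0.00131577,  0.00011308, -0.00069484,
        0.00018005]), 'tau': array([-4.79081373e-04, -3.73137546e+01,  2.53009593e+01,  1.08892037e-02,
       -4.10537439e-05, -2.18222667e-06]), 'eef_pos': array([0.19485449, 0.45987192, 0.24748385]), 'tool_rot': array([ 1.99064128e-01,  9.79985983e-01, -9.52730562e-04, -1.97931118e-04]), 'ft_force': array([-0.18984619,  0.5359609 , -0.28208962]), 'ft_torque': array([-0.02793098,  0.0009076 ,  0.00601901]), 'grip_width': 0.0854942476777127}
```

View pics/top1.png

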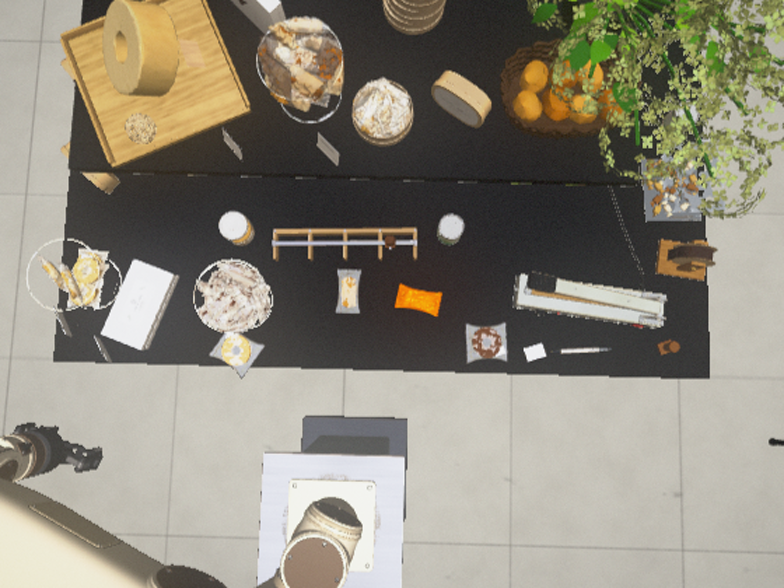

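View pics/scene1.png

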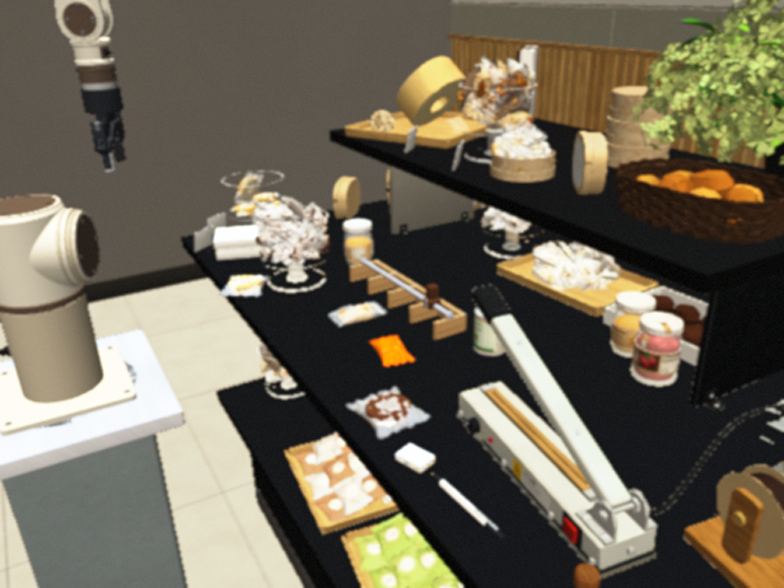

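The honey jar (yellow contents, white lid) stands at the rack's left end, top view (236,226), and the green-labelled tin at the right end (451,228). The third gap from the jar is therefore rack y = -40 mm. There are two bar candidates: the clear film pack at (348,291) and the orange look-alike at (418,298). The clear one fits, so I'll confirm it in a crop.

```bash
sed -i 's/R=np.array(c\["rotation"\]).reshape(3,3)/R=Rot.from_quat(c["rotation"]).as_matrix()/; 1a from scipy.spatial.transform import Rotation as Rot' h.py
python3 - <<'E'
from h import *
save("top","top2.png",(150,140,340,260),4.2)
c=viewer.calibration("top"); print(Rot.from_quat(c["rotation"]).as_matrix())
E
```

```text
[[ 0.02492292 -0.9931166   0.11444763]
 [-0.99968757 -0.02454116  0.00474362]
 [-0.00190229 -0.1145301  -0.99341796]]
```

View pics/top2.png

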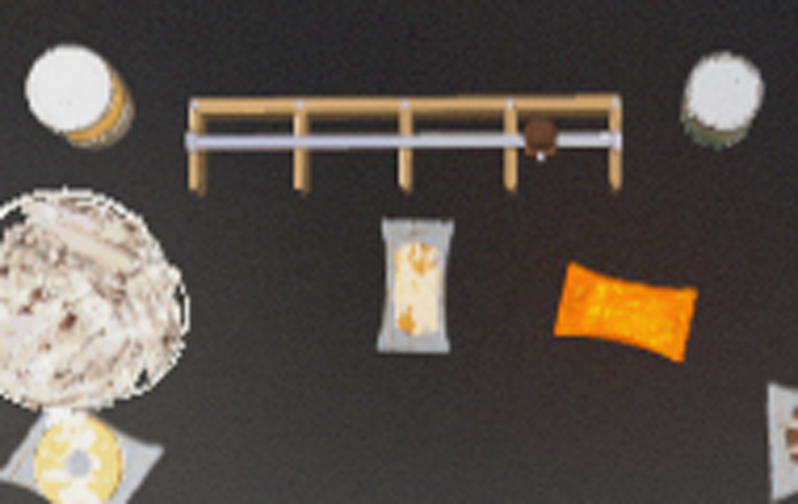

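The crop shows five dividers at about x = 197, 301, 405, 511 and 615. The marker (540,135) is in the fourth gap, and the clear-film bar is centred at about (416,286). The orange pack (625,312) is the look-alike.

```bash
python3 - <<'E'
from h import *
P=lambda u,v,z:px("top",150+u/4.2,140+v/4.2,z).round(4)
L=P(189,140,.039);R=P(621,139,.039);print("rail",L,R,(L+R)/2,np.linalg.norm(L-R))
print("back rear top",P(195,98,.034),P(617,96,.034))
for u,v in [(197,188),(301,188),(405,188),(511,188),(615,187)]:print("nose",P(u,v,.03))
print("marker top",P(540,133,.078))
C=[P(383,220,.012),P(453,220,.012),P(450,352,.012),P(378,350,.012)];print("bar",C,np.mean(C,0))
for n,u,v,z in [("jar",69,88,.097),("tin",723,92,.072),("stand L",185,300,.1),("standbot",75,190,.1),("or",568,265,.012),("or",555,333,.012)]:print(n,P(u,v,z))
# rack yaw
d=L-R;y=np.array([d[0],d[1]])/np.hypot(d[0],d[1]);print("rack yaw",np.arctan2(-y[0],y[1]))
E
```

```text
rail [0.6205 0.1505 0.039 ] [ 0.6293 -0.1762  0.039 ] [ 0.6249  -0.01285  0.039  ] 0.3268184970285495
back rear top [0.654  0.1485 0.034 ] [ 0.6634 -0.1726  0.034 ]
nose [0.5854 0.1445 0.03  ]
nose [0.5873 0.0656 0.03  ]
nose [ 0.5893 -0.0134  0.03  ]
nose [ 0.5913 -0.0938  0.03  ]
nose [ 0.594  -0.1727  0.03  ]
marker top [ 0.6249 -0.1153  0.078 ]
bar [array([0.5669, 0.0042, 0.012 ]), array([ 0.5683, -0.0495,  0.012 ]), array([ 0.4668, -0.0503,  0.012 ]), array([0.467 , 0.0045, 0.012 ])] [ 0.51725  -0.022775  0.012   ]
jar [0.6461 0.2281 0.097 ]
tin [ 0.6602 -0.25    0.072 ]
stand L [0.4929 0.1358 0.1   ]
standbot [0.5707 0.2189 0.1   ]
or [ 0.5357 -0.1385  0.012 ]
or [ 0.4833 -0.1299  0.012 ]
rack yaw 0.026929515296453987
```

```bash
python3 -m crank '0 0 0 0 0 -0.1075 1; 0 0 0 0 0 -0.1075 1; 0 0 0 0 0 -0.1075 1; 0 0 0 0 0 -0.1075 1; -0.022 -0.033 0 0 0 0 1; -0.022 -0.033 0 0 0 0 1; -0.022 -0.033 0 0 0 0 1; -0.022 -0.033 0 0 0 0 1; -0.022 -0.033 0 0 0 0 1; -0.022 -0.033 0 0 0 0 1; -0.022 -0.033 0 0 0 0 1; -0.022 -0.033 0 0 0 0 1; -0.022 -0.033 0 0 0 0 1; -0.022 -0.033 0 0 0 0 1; -0.022 -0.033 0 0 0 0 1; -0.022 -0.033 0 0 0 0 1; -0.022 -0.033 0 0 0 0 1; -0.022 -0.033 0 0 0 0 1; -0.022 -0.033 0 0 0 0 1'
cat > st.py <<'E'
from h import *
o=readout.get_obs();R=Rot.from_quat(o["tool_rot"]).as_matrix()
RO=np.array([.610,-.0134]);yaw=.0265
M=np.array([[np.cos(yaw),np.sin(yaw)],[-np.sin(yaw),np.cos(yaw)]])
print("clock",o["clock"],"tcp",o["eef_pos"].round(4),"rack xy",(M@(o["eef_pos"][:2]-RO)).round(4),"f",o["ft_force"].round(1),"w",round(o["grip_width"],4))
print("toolx",R[:,0].round(3),"tooly",R[:,1].round(3),"z",R[:,2].round(3),"q",o["joint_pos"].round(2))
E
python3 st.py
```

```text
clock: 1.73
eef_pos: [0.5613, -0.0317, 0.2421]
tool_rot: [-0.035, 0.999, -0.002, -0.004]
ft_force: [0.4, 0.4, 0.1]
grip_width: 0.0003
clock 1.7333 tcp [ 0.5613 -0.0317  0.2421] rack xy [-0.0492 -0.017 ] f [0.4 0.4 0.1] w 0.0003
toolx [-0.998 -0.07   0.008] tooly [-0.07   0.998 -0.004] z [-0.007 -0.004 -1.   ] q [-0.05  0.37  0.17  1.38 -0.   -0.12]
```

```bash
python3 -m crank '0 0 0 0 0 0.043 1; -0.014 -0.027 0 0 0 0 1; -0.014 -0.027 0 0 0 0 1; -0.014 -0.027 0 0 0 0 1; -0.014 -0.027 0 0 0 0 1; -0.012 -0.027 0 0 0 0 1; 0 0 0 0 0 0 1'
python3 st.py
python3 -c "
from h import *
save('wrist','w1.png')"
```

```text
clock: 2.32
eef_pos: [0.6365, -0.18, 0.2345]
tool_rot: [-0.008, 1.0, -0.002, -0.008]
ft_force: [0.1, 0.3, -0.5]
grip_width: -0.0002
clock 2.3167 tcp [ 0.6365 -0.18    0.2345] rack xy [ 0.0221 -0.1672] f [ 0.1  0.3 -0.5] w -0.0002
toolx [-1.    -0.015  0.015] tooly [-0.016  1.    -0.004] z [-0.015 -0.005 -1.   ] q [-0.27  0.59  0.5   1.49 -0.01 -0.29]
```

View pics/w1.png

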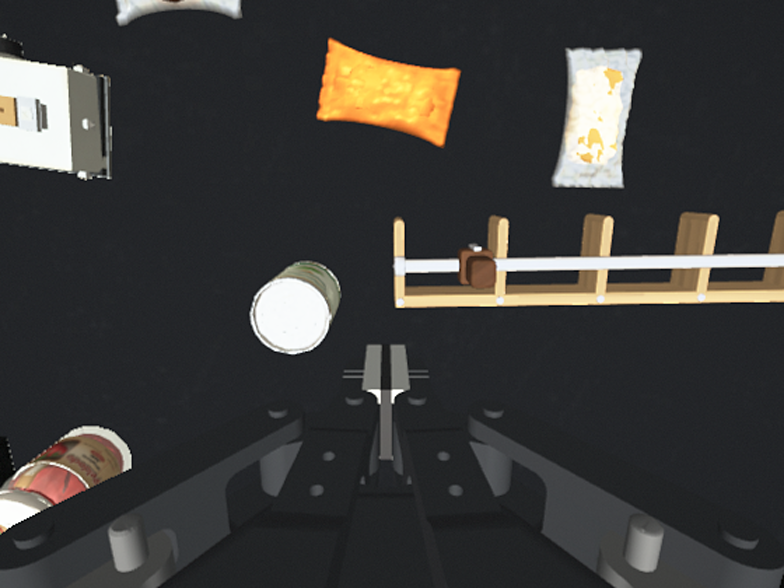

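Wrist view: the tin is at (292,312), the marker top at (482,273), and the rack's right divider at (400,265). The clear-film bar is at (597,118) and the orange pack at (390,95). I'll refine the positions from this view.

```bash
python3 - <<'E'
from h import *
P=lambda u,v,z:px("wrist",u/1.4,v/1.4,z).round(4)
for u,v in [(399,221),(500,219),(602,217),(705,216)]:print("nose",P(u,v,.034))
for u,v in [(400,302),(500,300),(601,299),(703,297)]:print("wallscrew",P(u,v,.034))
print("rail",P(400,266,.039),P(703,261,.039))
print("marker",P(482,273,.078))
C=[P(568,48,.01),P(640,50,.01),P(623,187,.01),P(555,187,.01)];print("bar",C,np.mean(C,0))
E
```

```text
nose [ 0.5938 -0.1691  0.034 ]
nose [ 0.5909 -0.092   0.034 ]
nose [ 0.5881 -0.0144  0.034 ]
nose [0.5859 0.0638 0.034 ]
wallscrew [ 0.658  -0.1667  0.034 ]
wallscrew [ 0.6548 -0.0866  0.034 ]
wallscrew [ 0.6526 -0.006   0.034 ]
wallscrew [0.6494 0.0751 0.034 ]
rail [ 0.6278 -0.1676  0.039 ] [0.6197 0.0654 0.039 ]
marker [ 0.6246 -0.1129  0.078 ]
bar [array([ 0.4658, -0.0455,  0.01  ]), array([0.4663, 0.0084, 0.01  ]), array([0.5654, 0.0111, 0.01  ]), array([ 0.5663, -0.0435,  0.01  ])] [ 0.51595  -0.017375  0.01    ]
```

```bash
python3 -m crank '0.003 0.008 0.02 0 0 -0.0145 1; 0.002 0.008 0.036 0 0 0 1; 0 0 0.036 0 0 0 1; 0 0 0.036 0 0 0 1; 0 0 0.022 0 0 0 1; 0 0 0 0 0 0 1'
sed -i 's/.610,-.0134/.609,-.011/; s/yaw=.0265/yaw=.03/' st.py; python3 st.py
```

```text
clock: 2.87
eef_pos: [0.6274, -0.1578, 0.0814]
tool_rot: [-0.017, 1.0, -0.0, -0.006]
ft_force: [-1.0, 0.9, -0.7]
grip_width: 0.0001
clock 2.8667 tcp [ 0.6274 -0.1578  0.0814] rack xy [ 0.014  -0.1473] f [-1.   0.9 -0.7] w 0.0001
toolx [-0.999 -0.033  0.012] tooly [-0.033  0.999 -0.001] z [-0.012 -0.001 -1.   ] q [-0.24  0.64  0.19  1.12 -0.   -0.28]
```

```bash
python3 -m crank '0 0.012 0.003 0 0 0 1; 0 0.012 0.002 0 0 0 1; 0 0.01 0 0 0 0 1; 0 0.01 0 0 0 0 1; 0 0.01 0 0 0 0 1; 0 0.01 0 0 0 0 1; 0 0.008 0 0 0 0 1; 0 0 0 0 0 0 1'
python3 st.py
python3 -c "
from h import *
save('top','t3.png',(170,150,330,240),4.9)"
```

```text
clock: 3.53
eef_pos: [0.6268, -0.0761, 0.0836]
tool_rot: [-0.018, 1.0, -0.002, -0.002]
ft_force: [0.2, -0.6, -0.8]
grip_width: 0.0001
clock 3.5333 tcp [ 0.6268 -0.0761  0.0836] rack xy [ 0.0158 -0.0656] f [ 0.2 -0.6 -0.8] w 0.0001
toolx [-0.999 -0.037  0.004] tooly [-0.037  0.999 -0.004] z [-0.004 -0.004 -1.   ] q [-0.12  0.61  0.13  1.09 -0.   -0.16]
```

View pics/t3.png

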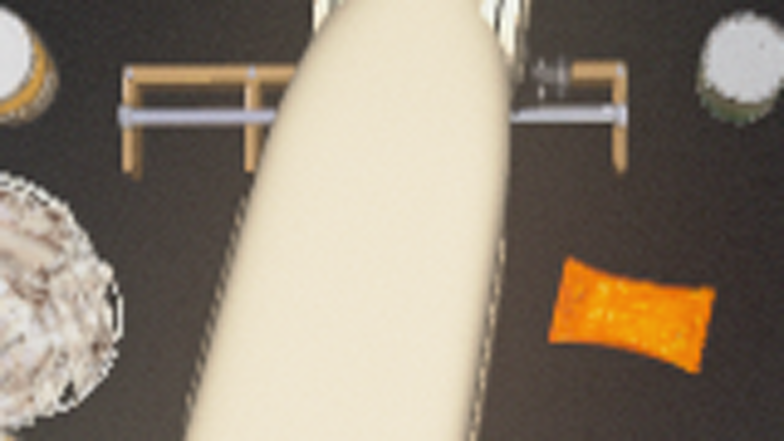

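The arm hides the rack from the top camera, so I'll use the wrist camera.

```bash
python3 -c "
from h import *
save('wrist','w2.png')"
```

```text
(no output)
```

View pics/w2.png

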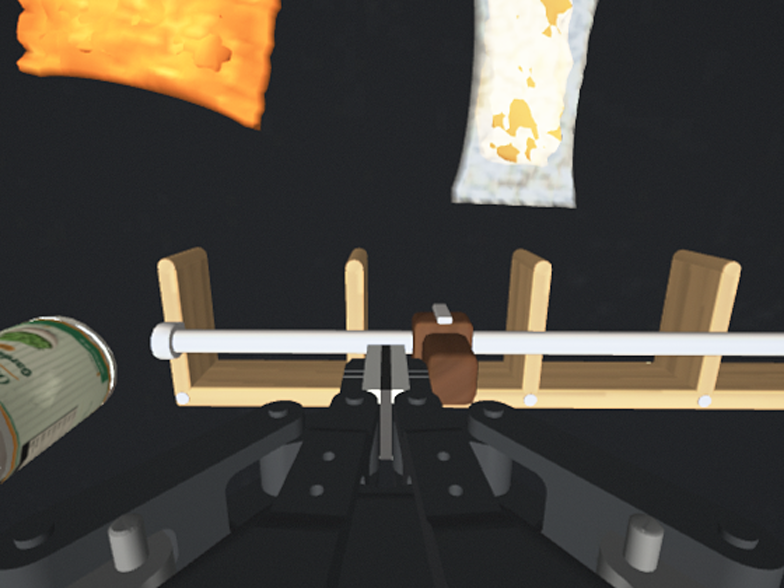

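```bash
python3 - <<'E'
from h import *
P=lambda u,v,z:px("wrist",u/1.4,v/1.4,z).round(4)
print("foot",P(413,313,.052),P(472,313,.052),"foot rear? stem top",P(428,375,.078),P(477,375,.078))
print("div",[P(u,v,.034) for u,v in [(356,262),(540,265),(728,268),(168,262)]])
print("back",[P(u,v,.034) for u,v in [(182,399),(530,400),(705,401)]])
E
```

```text
foot [ 0.6083 -0.0677  0.052 ] [ 0.6075 -0.0447  0.052 ] foot rear? stem top [ 0.6221 -0.0634  0.078 ] [ 0.6215 -0.0467  0.078 ]
div [array([ 0.5923, -0.0915,  0.034 ]), array([ 0.5907, -0.0139,  0.034 ]), array([0.589 , 0.0653, 0.034 ]), array([ 0.5953, -0.171 ,  0.034 ])]
back [array([ 0.6595, -0.1707,  0.034 ]), array([ 0.6537, -0.0103,  0.034 ]), array([0.6511, 0.07  , 0.034 ])]
```

```bash
python3 -m crank '0 0.004 0 0 0 0 1; 0 0 0 0 0 0 1'
python3 st.py
```

```text
clock: 3.8
eef_pos: [0.6274, -0.0735, 0.0841]
tool_rot: [-0.018, 1.0, -0.002, -0.001]
ft_force: [-0.5, 0.2, 0.5]
grip_width: 0.0
clock 3.8 tcp [ 0.6274 -0.0735  0.0841] rack xy [ 0.0165 -0.063 ] f [-0.5  0.2  0.5] w 0.0
toolx [-0.999 -0.035  0.003] tooly [-0.035  0.999 -0.004] z [-0.002 -0.004 -1.   ] q [-0.11  0.61  0.13  1.09 -0.   -0.15]
```

```bash
python3 -m crank '0 -0.012 0 0 0 0 1; 0 0 -0.02 0 0 0 1; 0 0 -0.035 0 0 0 1; 0 0 -0.03 0 0 0 1; 0.01 0.012 0 0 0 0 1; 0.02 0.025 0 0 0 0 1; 0.02 0.025 0 0 0 0 1; 0.02 0.025 0 0 0 0 1; 0.02 0.025 0 0 0 0 1; 0.01 0.015 0 0 0 0 1; 0 0 0 0 0 0 1; 0 0 0 0 0 0 1'
python3 st.py
python3 -c "
from h import *
save('wrist','w3.png')"
```

```text
clock: 4.8
eef_pos: [0.5234, 0.0285, 0.1726]
tool_rot: [-0.009, 1.0, -0.002, 0.001]
ft_force: [0.2, 0.1, 0.4]
grip_width: 0.0003
clock 4.8 tcp [0.5234 0.0285 0.1726] rack xy [-0.0844  0.0421] f [0.2 0.1 0.4] w 0.0003
toolx [-1.    -0.019 -0.002] tooly [-0.019  1.    -0.003] z [ 0.003 -0.003 -1.   ] q [ 0.06  0.33 -0.07  1.16 -0.    0.04]
```

View pics/w3.png

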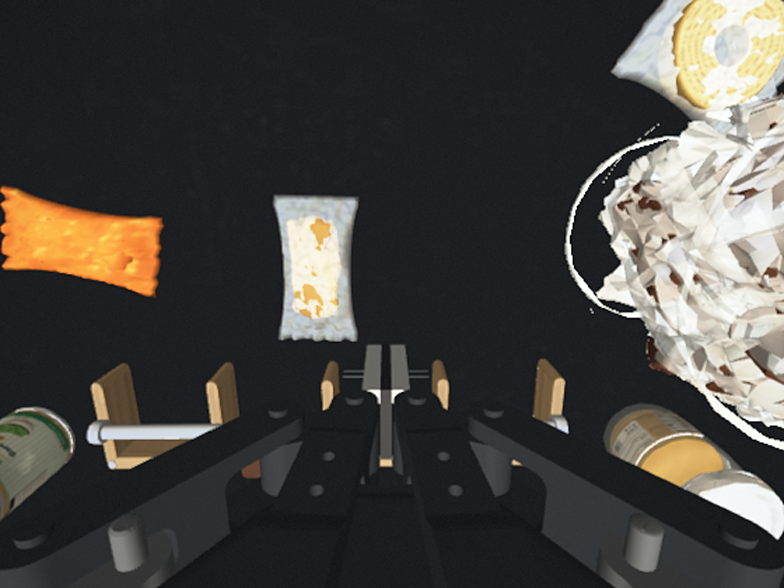

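The bar's corners are at (274,197), (358,197), (357,340) and (279,340), and divider noses show at (222,370), (330,370) and (440,370). The cake stand's rim is at (570,240), and the jar and tin are untouched.

```bash
python3 - <<'E'
from h import *
P=lambda u,v,z:px("wrist",u/1.4,v/1.4,z).round(4)
C=[P(274,197,.008),P(358,197,.008),P(357,340,.008),P(279,340,.008)];print("bar",C,np.mean(C,0))
print("waist",P(285,270,.012),P(351,270,.012))
print("nose",[P(u,363,.034) for u in (114,225,331,438,545)])
E
```

```text
bar [array([ 0.4678, -0.0484,  0.008 ]), array([0.4667, 0.0079, 0.008 ]), array([0.569 , 0.0073, 0.008 ]), array([ 0.5702, -0.05  ,  0.008 ])] [ 0.518425 -0.0208    0.008   ]
waist [ 0.5167 -0.0423  0.012 ] [0.5159 0.0034 0.012 ]
nose [array([ 0.5789, -0.1562,  0.034 ]), array([ 0.5774, -0.0806,  0.034 ]), array([ 0.5759, -0.0085,  0.034 ]), array([0.5744, 0.064 , 0.034 ]), array([0.5729, 0.1365, 0.034 ])]
```

```bash
python3 -m crank '0.004 0.01 0.02 0 0 -0.012 1; 0 0 0.035 0 0 0 1; 0 0 0.035 0 0 0 1; 0 0 0.03 0 0 0 1; 0 0 0.013 0 0 0 1; 0 0 0 0 0 0 1; 0 0 0 0 0 0 1'
python3 st.py
```

```text
clock: 5.43
eef_pos: [0.5316, 0.0291, 0.0372]
tool_rot: [-0.009, 1.0, -0.002, 0.008]
ft_force: [-0.1, -0.3, 0.6]
grip_width: -0.0003
clock 5.4333 tcp [0.5316 0.0291 0.0372] rack xy [-0.0762  0.0424] f [-0.1 -0.3  0.6] w -0.0003
toolx [-1.    -0.018 -0.017] tooly [-0.018  1.    -0.005] z [ 0.017 -0.004 -1.   ] q [ 0.06  0.48 -0.24  0.83 -0.01  0.04]
```

```bash
python3 -m crank '0.013 0 0 0 0.017 0 1; 0 0 0.012 0 0 0 1; 0 0 0 0 0 0 1; 0 -0.01 0 0 0 0 1; 0 -0.01 0 0 0 0 1; 0 -0.008 0 0 0 0 1; 0 -0.008 0 0 0 0 1; 0 0 0 0 0 0 1'
python3 st.py
```

```text
clock: 6.1
eef_pos: [0.5237, -0.0137, 0.0332]
tool_rot: [-0.007, 1.0, -0.003, 0.005]
ft_force: [0.5, -0.4, 0.1]
grip_width: -0.0
clock 6.1 tcp [ 0.5237 -0.0137  0.0332] rack xy [-0.0853 -0.0001] f [ 0.5 -0.4  0.1] w -0.0
toolx [-1.    -0.014 -0.009] tooly [-0.014  1.    -0.005] z [ 0.009 -0.005 -1.   ] q [-0.02  0.48 -0.26  0.82 -0.   -0.04]
```

```bash
python3 -c "
from h import *
save('wrist','w4.png')"
```

```text
(no output)
```

View pics/w4.png

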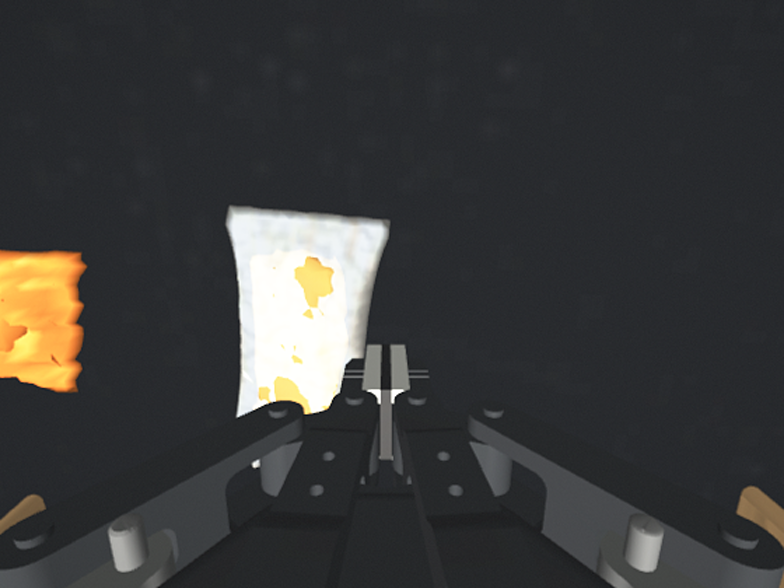

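The bar moved right and turned slightly. Its near corners are at (229,210) and (389,223), and the finger touches its left side at (352,370).

```bash
python3 - <<'E'
from h import *
P=lambda u,v,z:px("wrist",u/1.4,v/1.4,z).round(4)
a,b,c=P(229,209,.01),P(389,222,.01),P(256,464,.0)
print(a,b,c); d=b-a; yaw=np.arctan2(-d[0],d[1]); print("yaw",yaw,"centre",(a+b)[:2]/2+.0505*np.array([np.cos(yaw),np.sin(yaw)]))
E
```

```text
[ 0.4662 -0.0686  0.01  ] [ 0.4698 -0.0132  0.01  ] [ 0.5772 -0.0698  0.    ]
yaw -0.06489071507359848 centre [ 0.51839371 -0.04417468]
```

```bash
python3 -m crank '0 0.012 0 0 0 0 1; 0.01 0.01 0 0 0 0 1; 0.015 0 0.005 0 0 -0.01 1; 0.01 0 0.003 0 0 0 1; 0 0 0 0 0 0 1; 0 -0.007 0 0 0 0 1; 0 -0.007 0 0 0 0 1; 0 -0.006 0 0 0 0 1; 0 0 0 0 0 0 1'
python3 st.py
```

```text
clock: 6.9
eef_pos: [0.4915, -0.0077, 0.0263]
tool_rot: [-0.014, 1.0, -0.001, 0.008]
ft_force: [0.9, -0.1, -0.4]
grip_width: -0.0001
clock 6.9 tcp [ 0.4915 -0.0077  0.0263] rack xy [-0.1174  0.0068] f [ 0.9 -0.1 -0.4] w -0.0001
toolx [-1.    -0.027 -0.015] tooly [-0.027  1.    -0.003] z [ 0.015 -0.002 -1.   ] q [-0.01  0.43 -0.37  0.76 -0.   -0.04]
```

```bash
python3 -m crank '0 -0.006 0 0 0 0 1; 0 -0.004 0 0 0 0 1; 0 0 0 0 0 0 1; 0 0.012 0 0 0 0 1; 0 0 -0.03 0 0 0 1; -0.01 0 -0.035 0 0.015 0 1; -0.02 0 -0.035 0 0 0 1; -0.01 0 -0.03 0 0 0 1; 0 0 0 0 0 0 1'
python3 st.py
python3 -c "
from h import *
save('wrist','w5.png')"
```

```text
clock: 7.65
eef_pos: [0.5291, -0.0028, 0.1584]
tool_rot: [-0.012, 1.0, 0.0, -0.005]
ft_force: [0.8, 0.4, 0.2]
grip_width: -0.0002
clock 7.65 tcp [ 0.5291 -0.0028  0.1584] rack xy [-0.0796  0.0106] f [0.8 0.4 0.2] w -0.0002
toolx [-1.    -0.024  0.01 ] tooly [-0.024  1.     0.   ] z [-0.01  0.   -1.  ] q [-0.01  0.36 -0.07  1.15  0.   -0.03]
```

View pics/w5.png

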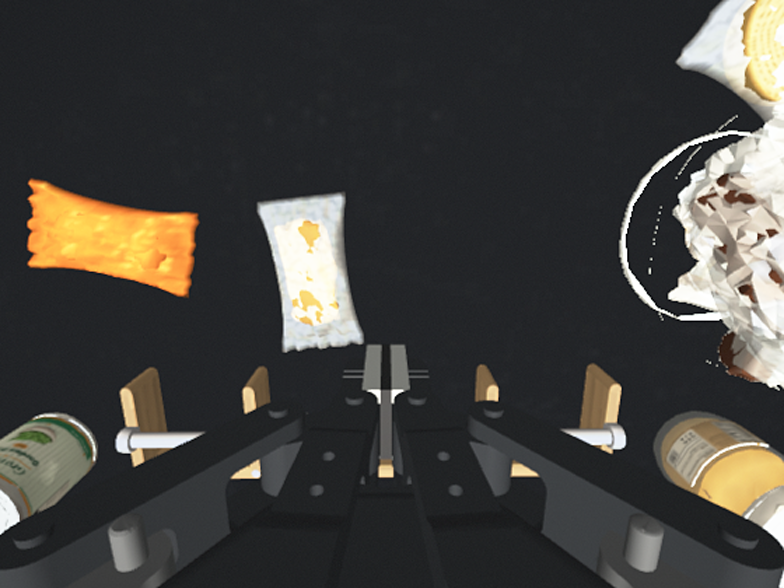

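The bar's corners are now at (258,204), (345,194), (362,344) and (284,351). Its near end points slightly to the right.

```bash
python3 - <<'E'
from h import *
P=lambda u,v,z:px("wrist",u/1.4,v/1.4,z).round(4)
C=[P(258,204,.008),P(345,194,.008),P(362,344,.008),P(284,351,.008)];m=np.mean(C,0)
d=(C[2]+C[3]-C[0]-C[1]);yaw=np.arctan2(d[1],d[0]);print(C,m,"yaw",yaw)
RO=np.array([.609,-.011]);t=.03
M=np.array([[np.cos(t),np.sin(t)],[-np.sin(t),np.cos(t)]]);print("rack",M@(m[:2]-RO))
print("nose",[P(u,368,.034) for u in (140,257,487,598)])
E
```

```text
[array([ 0.4736, -0.0855,  0.008 ]), array([ 0.466 , -0.0301,  0.008 ]), array([ 0.5667, -0.0183,  0.008 ]), array([ 0.5733, -0.0724,  0.008 ])] [ 0.5199   -0.051575  0.008   ] yaw 0.12361793921680637
rack [-0.09027698 -0.03788414]
nose [array([ 0.5765, -0.158 ,  0.034 ]), array([ 0.5747, -0.0836,  0.034 ]), array([0.571 , 0.0627, 0.034 ]), array([0.5693, 0.1333, 0.034 ])]
```

```bash
python3 -m crank '0.015 -0.009 0 0 -0.01 -0.006 0.2; 0.024 -0.014 0 0 0 0 0.2; 0.024 -0.014 0 0 0 0 0.2; 0.024 -0.014 0 0 0 0 0.2; 0 0 0 0 0 0 0.2; 0 0 0 0 0 0 0.2'
python3 st.py
```

```text
clock: 8.2
eef_pos: [0.4347, -0.0528, 0.1502]
tool_rot: [-0.018, 1.0, 0.002, -0.006]
ft_force: [0.0, -0.6, 0.3]
grip_width: 0.0344
clock 8.2 tcp [ 0.4347 -0.0528  0.1502] rack xy [-0.1755 -0.0365] f [ 0.  -0.6  0.3] w 0.0344
toolx [-0.999 -0.036  0.011] tooly [-0.036  0.999  0.004] z [-0.011  0.003 -1.   ] q [-0.12  0.2  -0.32  1.07  0.   -0.16]
```

```bash
python3 -m crank '0 -0.003 0.02 0 -0.01 0 0.2; 0 0 0.035 0 0 0 0.2; 0 0 0.035 0 0 0 0.2; 0 0 0.025 0 0 0 0.2; 0 0 0 0 0 0 0.2; 0 0 0 0 0 0 0.2'
python3 st.py
```

```text
clock: 8.7
eef_pos: [0.4365, -0.0519, 0.0302]
tool_rot: [-0.019, 1.0, 0.003, 0.001]
ft_force: [0.9, 0.1, -0.1]
grip_width: 0.0342
clock 8.7 tcp [ 0.4365 -0.0519  0.0302] rack xy [-0.1737 -0.0357] f [ 0.9  0.1 -0.1] w 0.0342
toolx [-0.999 -0.038 -0.002] tooly [-0.038  0.999  0.005] z [ 0.002  0.005 -1.   ] q [-0.12  0.35 -0.48  0.73  0.01 -0.16]
```

```bash
python3 -m crank '0 -0.005 0.008 0 0 0.008 0.2; 0 0 0.003 0 0 0 0.2; -0.008 0 0 0 0 0 0.2; -0.008 0 0 0 0 0 0.2; -0.006 0 0 0 0 0 0.2; -0.006 0 0 0 0 0 0.2; -0.006 0 0 0 0 0 0.2; 0 0 0 0 0 0 0.2'
python3 st.py
python3 -c "
from h import *
save('wrist','w6.png')"
```

```text
clock: 9.37
eef_pos: [0.4809, -0.0559, 0.0243]
tool_rot: [-0.015, 1.0, 0.002, 0.007]
ft_force: [0.9, 0.1, -0.3]
grip_width: 0.0344
clock 9.3667 tcp [ 0.4809 -0.0559  0.0243] rack xy [-0.1293 -0.0411] f [ 0.9  0.1 -0.3] w 0.0344
toolx [-0.999 -0.031 -0.014] tooly [-0.031  1.     0.004] z [ 0.014  0.004 -1.   ] q [-0.12  0.42 -0.39  0.75  0.01 -0.15]
```

```bash
python3 -c "
from h import *
save('scene','s2.png',(200,150,400,300),4)"
```

```text
(no output)
```

View pics/s2.png

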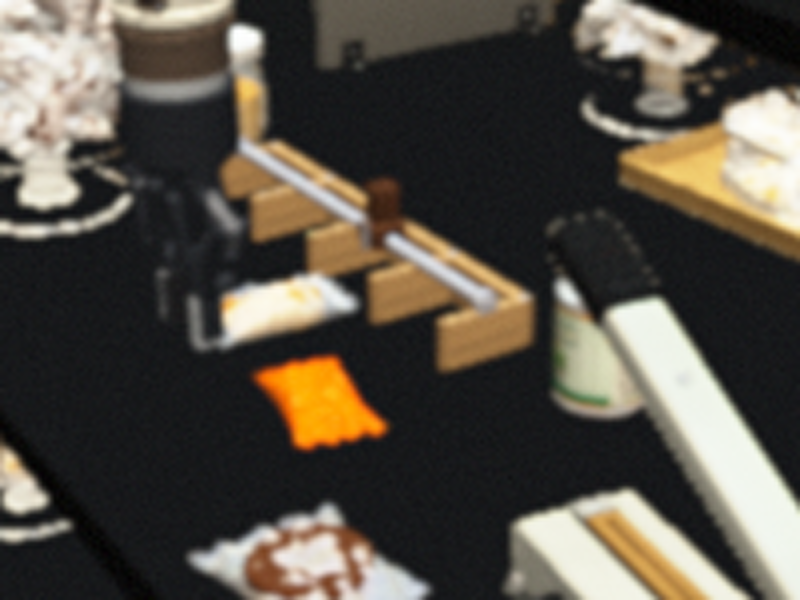

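The bar is squared up against both fingers at the mouth of gap 3, and the marker stands between the y = 0 and y = -80 dividers. The bar's far corners are at about (315,277) and (357,303), and the goods round it are untouched.

```bash
python3 - <<'E'
from h import *
P=lambda u,v,z:px("scene",200+u/4,150+v/4,z)
RO=np.array([.609,-.011]);t=.03
M=np.array([[np.cos(t),np.sin(t)],[-np.sin(t),np.cos(t)]])
for n,u,v,z in [("far L",313,277,.01),("far R",357,303,.01),("near R",218,346,.005),("nose0",312,274,.0),("nose-80",374,322,0),("nose-160",440,372,0),("nose80",256,241,0)]:
    print(n,(M@(P(u,v,z)[:2]-RO)).round(4))
E
```

```text
far L [-0.025  -0.0203]
far R [-0.0212 -0.0709]
near R [-0.123  -0.0654]
nose0 [-0.0126  0.0024]
nose-80 [-0.0163 -0.0839]
nose-160 [-0.0189 -0.1654]
nose80 [-0.0179  0.0727]
```

```bash
python3 -m crank '-0.006 0 0.002 0 0.014 0 0.2; -0.008 0 0.001 0 0 0 0.2; -0.008 0 0 0 0 0 0.2; -0.008 0 0 0 0 0 0.2; -0.008 0 0 0 0 0 0.2; -0.006 0 0 0 0 0 0.2; 0 0 0 0 0 0 0.2'
python3 st.py
```

```text
clock: 10.05
eef_pos: [0.5209, -0.0549, 0.0208]
tool_rot: [-0.015, 1.0, 0.001, -0.006]
ft_force: [0.8, 0.6, 0.7]
grip_width: 0.034
clock 10.05 tcp [ 0.5209 -0.0549  0.0208] rack xy [-0.0893 -0.0412] f [0.8 0.6 0.7] w 0.034
toolx [-1.    -0.029  0.011] tooly [-0.029  1.     0.003] z [-0.011  0.003 -1.   ] q [-0.11  0.51 -0.25  0.82  0.   -0.13]
```

```bash
python3 -m crank '-0.006 0 0 0 -0.008 0 0.2; -0.005 0 0 0 0 0 0.2; -0.004 0 0 0 0 0 0.2; 0 0 0 0 0 0 0.2'; python3 -m crank '-0.003 0 0 0 0 0 0.2; -0.003 0 0 0 0 0 0.2; 0 0 0 0 0 0 0.2'
python3 st.py
python3 -c "
from h import *
save('scene','s3.png',(240,160,360,250),6.6)"
```

```text
clock: 10.38
eef_pos: [0.5366, -0.0544, 0.0206]
tool_rot: [-0.014, 1.0, 0.001, -0.002]
ft_force: [-0.0, -0.2, 1.4]
grip_width: 0.034
clock: 10.63
eef_pos: [0.5421, -0.0543, 0.0204]
tool_rot: [-0.014, 1.0, 0.001, -0.003]
ft_force: [-3.2, -0.2, 4.0]
grip_width: 0.0342
clock 10.6333 tcp [ 0.5421 -0.0543  0.0204] rack xy [-0.0682 -0.0412] f [-3.2 -0.2  4. ] w 0.0342
toolx [-1.    -0.029  0.006] tooly [-0.029  1.     0.003] z [-0.006  0.003 -1.   ] q [-0.1   0.54 -0.2   0.84  0.   -0.13]
```

View pics/s3.png

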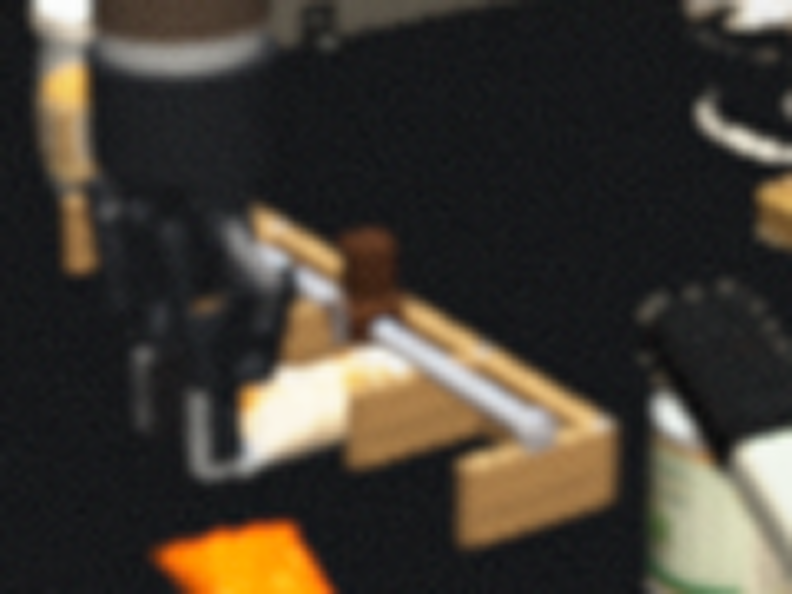

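```bash
python3 -m crank '-0.004 0 -0.001 0 0 0 0.2; -0.003 0 0 0 0 0 0.2; 0 0 0 0 0 0 0.2'
python3 st.py
```

```text
clock: 10.93
eef_pos: [0.542, -0.0543, 0.0203]
tool_rot: [-0.014, 1.0, 0.001, -0.01]
ft_force: [0.4, -0.1, 1.4]
grip_width: 0.0342
clock 10.9333 tcp [ 0.542  -0.0543  0.0203] rack xy [-0.0683 -0.0413] f [ 0.4 -0.1  1.4] w 0.0342
toolx [-0.999 -0.028  0.02 ] tooly [-0.028  1.     0.002] z [-0.02   0.002 -1.   ] q [-0.1   0.54 -0.19  0.86 -0.   -0.13]
```

```bash
python3 -m crank '-0.006 0 -0.001 0 -0.01 0 0.2; -0.008 0 0 0 0 0 0.2'
python3 st.py; python3 -m crank '0 0 0 0 0 0 0.2'
```

```text
clock: 11.1
eef_pos: [0.5432, -0.0545, 0.0195]
tool_rot: [-0.013, 1.0, 0.0, -0.018]
ft_force: [-26.1, -1.0, 32.2]
grip_width: 0.0341
clock 11.1 tcp [ 0.5432 -0.0545  0.0195] rack xy [-0.0671 -0.0415] f [-26.1  -1.   32.2] w 0.0341
toolx [-0.999 -0.026  0.035] tooly [-0.026  1.     0.001] z [-0.035  0.    -0.999] q [-0.1   0.56 -0.17  0.88 -0.   -0.12]
clock: 11.18
eef_pos: [0.5414, -0.0546, 0.0196]
tool_rot: [-0.013, 1.0, 0.0, -0.02]
ft_force: [0.9, -0.7, -0.6]
grip_width: 0.0346
```

```bash
python3 -m crank '0.01 0 -0.001 0 -0.015 0 0.2; 0.02 0 0 0 -0.01 0 0.2; 0.02 0 -0.01 0 -0.01 0 0.2; 0.02 0 -0.035 0 0 0 0.2; 0.02 0 -0.035 0 0 0 0.2; 0.02 0 -0.035 0 0 0 0.2; 0.03 0 -0.035 0 0 0 0.2; 0.03 0 0 0 0 0 0.2; 0.03 0 0 0 0 0 0.2; 0.02 0 0 0 0 0 0.2; 0 0 0 0 0 0 0.2'
python3 st.py
python3 - <<'E'
from h import *
t=viewer.camera("top")[140:240,180:320];s=viewer.camera("scene")[170:270,240:360]
a=cv2.resize(t,None,fx=4,fy=4,interpolation=cv2.INTER_CUBIC)   # 560x400
b=cv2.resize(s,(240,200),interpolation=cv2.INTER_CUBIC)
c=np.zeros((400,800,3),np.uint8);c[:,:560]=a;c[:200,560:]=b
w=viewer.camera("wrist");c[200:380,560:]=cv2.resize(w,(240,180))
cv2.imwrite("pics/fin.png",c[:,:,::-1])
E
```

```text
clock: 12.1
eef_pos: [0.327, -0.06, 0.1724]
tool_rot: [-0.014, 1.0, 0.001, 0.011]
ft_force: [-0.3, 0.7, -0.2]
grip_width: 0.0343
clock 12.1 tcp [ 0.327  -0.06    0.1724] rack xy [-0.2834 -0.0405] f [-0.3  0.7 -0.2] w 0.0343
toolx [-0.999 -0.029 -0.021] tooly [-0.029  1.     0.003] z [ 0.021  0.003 -1.   ] q [-0.19 -0.05 -0.53  1.07  0.01 -0.22]
```

View pics/fin.png

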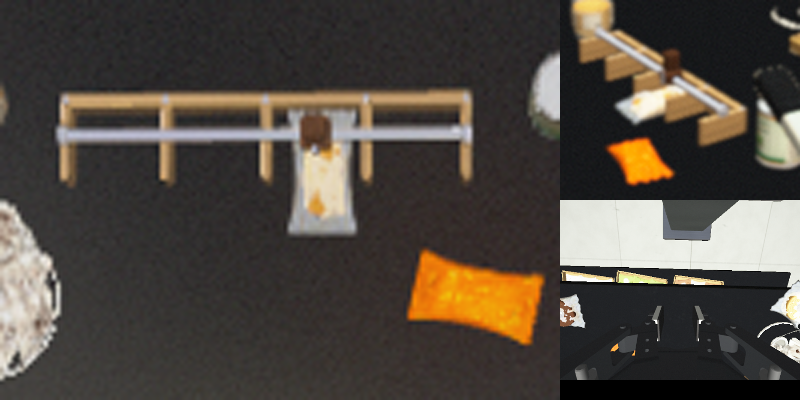

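The bar lies in the third gap from the jar, running from row 234 up to the wall at about row 109. The marker's top is at (316,127), over the same gap. I'll check how deep the bar sits numerically.

```bash
python3 - <<'E'
from h import *
P=lambda u,v,z:px("top",180+u/4,140+v/4,z)
RO=np.array([.610,-.0134]);t=.027
M=np.array([[np.cos(t),np.sin(t)],[-np.sin(t),np.cos(t)]])
for n,u,v,z in [("marker",316,127,.078),("nearL",290,233,.008),("nearR",355,235,.008),("farL",292,109,.008),("farR",353,109,.008),("d0 nose",266,183,.015),("d-80 nose",366,183,.015),("d-80 screw",366,99,.034),("d0 screw",265,99,.034)]:
    print(n,(M@(P(u,v,z)[:2]-RO)).round(4))
E
```

```text
marker [ 0.0121 -0.0418]
nearL [-0.0612 -0.0175]
nearR [-0.0629 -0.0699]
farL [ 0.0405 -0.0186]
farR [ 0.0403 -0.0682]
d0 nose [-0.0215  0.0015]
d-80 nose [-0.0217 -0.079 ]
d-80 screw [ 0.0432 -0.0794]
d0 screw [0.0434 0.0013]
```

```bash
python3 -c "
from workcell import order
print(order.job_done())"
```

```text
the job is handed in; nothing more can be done
None
```

I slid the marker over the third gap from the honey jar, pushed the clear-film butter bar into that gap up to the back wall, and handed the job in. The bar took two sideways nudges from its left, then a push with two fingertips from behind.

- **Final positions (top camera):** the marker is at rack y ≈ -42 mm, with the gap centre at -40 mm. The bar's far end is at x ≈ 40 mm, where the wall is, and its near end at x ≈ -62 mm. It lies square inside the gap.
- **Home check:** the last push stopped advancing at about 26 N along the gap. It also showed about 32 N upward on the tool, which I did not explain. I backed off and checked by camera instead.
- **Surroundings:** the jar, the tin and the orange look-alike looked unmoved in the last pictures I viewed, though the jar showed only partly in the final one. I did not measure any of them at the end.
- **Time and retreat:** the robot clock stood at about 12 s when the arm had backed clear of everything.
- **Disagreement:** the camera views differed by a few millimetres, and the wrist view of the divider noses from farther back was up to about 15 mm off. For the final check I used the top camera.

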